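# Centre the ceramic tiger on its stand with light taps

### The job

The small ceramic tiger on the household altar has been knocked off-centre on its little round wooden stand. Nudge it with light fingertip taps, low on its white base, until it stands upright in the middle of the stand's top, then take the hand away. It is top-heavy on a narrow foot: do not tip it, strike or press it hard, pinch it or lift it, leave the stand where it is and do not disturb the other things; which way the tiger looks does not matter.

Things in the scene. Friction and masses are not known exactly. Their poses are not given: they have to be found in the camera images.
- tiger: Seated ceramic tiger figurine, ochre with dark stripes on a round white base, 79 mm tall in all, 0.12 to 0.21 kg, loose. It starts upright on the stand, 13 to 32 mm off-centre. Body and head stay within the outline of the base. Origin: centre of the underside of its foot, at rest on the stand's top. x: the way the tiger looks; z: up.
- tiger_base (a point): Centre of the tiger's round base, 11 mm above its underside. The base is 48 mm across from 6 to 16 mm above the underside; below 5 mm it is undercut to a flat foot only 32 mm across. Pushed at the base the tiger slides and stays where it is left; pushed on its body, well above the base, it rocks and falls.
- stand_top (a point): Centre of the flat top of the stand that carries the tiger, 45 mm above the altar top; the tiger's foot centre belongs on this point. The top is a flat disc 100 mm across. z: up.
- stand: Round turned stand of dark wood, 45 mm high, 100 mm across at the top and 104 mm at the foot, waisted to 80 mm between, 0.7 kg, loose on the altar top. Origin: centre of its underside; z: up.
- jar: White porcelain jar with a screw lid, 90 mm across, 123 mm tall, to one side of the stand. Bystander. Origin: centre of its underside.
- bowl: Empty stainless bowl, 116 mm across, 50 mm high, to the other side of the stand. Bystander. Origin: centre of its underside.
- bottle: Empty amber glass bottle, 62 mm across, 182 mm tall, at the left (+y) end of the row. Bystander. Origin: centre of its underside.
- cup_a: Small white porcelain offering cup, 43 mm across, 31 mm high, standing 85 to 110 mm from the stand's axis on its far (+x) side. Bystander. Origin: centre of its underside.
- cup_b: The second such offering cup, beside the first. Bystander. Origin: centre of its underside.
- candle_a: Electric candle, ivory, 44 mm across, 89 mm tall with its flame-shaped tip, on the far side to the right. Bystander. Origin: centre of its underside.
- candle_b: The second such electric candle, on the far side to the left. Bystander. Origin: centre of its underside.

How it is judged:
By the outcome, as a careful person would: the job done as asked, in the order asked, and still so for the second after the job is handed in, with the robot touching nothing.
It also fails if it takes over 54 s, if anything falls off the work surface, if the arm or the gripper's body presses on something with over 40 N, if the wrist force passes 120 N, or if a joint passes its speed limit or range.

### The arm

A 6-joint arm with a two-finger parallel gripper is mounted at the origin on the work surface. World frame = base frame: x ahead of the robot, y to its left, z up, the work surface at z = 0. Lengths are in m, angles in rad, forces in N, time in s.
With the tool pointing down it reaches from about 0.275 to 0.825 m from the base axis. Payload 5.2 kg.
Tool frame: the origin (TCP) lies at the very end of the fingers, on their centre line; the grasp point (between the pads) lies r.pinch_z behind it (r.pinch_z is the distance from the TCP to the grasp point, in m); y points along the fingers, x is the direction in which the jaws open and shut, and the axes are right-handed (so a half turn about y gives the same grasp; the last joint's range is limited). The gripper opens to 93 mm and grips with 3 to 60 N. Pads are 15 mm wide; open, the fingers measure 128 mm over their backs; the gripper's body (75 mm by 188 mm) begins 65 mm behind the grasp point.
Start: joints at [0.921, 0.259, 1.535, -0, 1.348, -0.203], TCP at [0.238, 0.496, 0.219] pointing down, gripper open.
Joint ranges: [-3.14, 3.14], [-0.91, 2.08], [0.19, 2.58], [-1.22, 4.36], [0.22, 2.71], [-3.12, 3.12]. Speed limits (rad/s): [2.57, 2.57, 3.14, 3.14, 3.14, 3.14].

### API

Orientations are given as a unit quaternion [w, x, y, z].
In Python, from plant import r gives the robot as it stands. Calls block until the motion is done:
- r.goto(position, orientation): joint-space move of the TCP to a pose.
- r.move_linear(position, frame=None, rate=0.15, threshold=None): straight line of the TCP; frame=None keeps the orientation; rate is the mean speed in m/s. With threshold (N) it stops when the force on the tool has changed by that much, and returns True; else False.
- r.movej(angles): joint-space move.
- r.gripper_to(opening, effort=None): opening from 0.0 (shut) to 1.0 (fully open); effort is the grip in N (None keeps the last); returns when the fingers have stopped.
- r.wait(seconds).
- r.solve_ik(position, orientation): joint angles nearest the present ones, or None.
- r.observe(): the state.
- r.snapshot(name): name is "scene" or "side" or "wrist"; returns a dict with "img" (400x640x3 uint8, red, green, blue), "vfov" (degrees; the focal length in pixels is half the picture's height over the tangent of half this angle, whatever the lens; pixels are square), "cx", "cy" (the principal point, pixels), "k1" (the pictures are not rectified: a ray, as slopes to the right and down, at radius r is drawn at 1 + k1 r^2 times it, then the intrinsics apply), "R" (3x3) and "t" (3): a world point X has camera coordinates R X + t; the wrist camera has in their place "hand_eye" (4x4, takes a point from camera to tool coordinates, whose origin is the TCP and whose axes are the tool frame's). Camera axes: x right, y down, z forward; pixel columns grow to the right and rows downward; lengths in m; the calibration is good to about 2 mm. A picture is of the moment at which its call begins: read the wrist's pose just before it. There is no depth.
A pose or a line that the arm cannot do raises r.IKError and nothing moves.
- r.sign_off(): hands the job in, once; it reports no verdict.
Trained networks look in a picture, given as the dict that the camera call returned (one of the last four; its "shot" number tells which), for a name from the list of things; names that differ only in an ending like _2 or _b are one class to them, and where a whole thing is asked for, a point or a joint stands for the part that bears it (a point fixed in the world has none). Each returns a list of dicts, best first, with "score" (0 to 1); they miss things now and then, are a little off and sometimes report something else, mostly with a low value. They report only what shows in the picture. A call takes as long as a camera call.
- r.look_for(label, picture): "bbox" ([left, top, right, bottom] in pixels, round what is visible of it).
- r.silhouettes(label, picture): "region" (400x640 bool, what is visible of it) and "bbox" ([left, top, right, bottom] in pixels, round what is visible of it).
The state is a dict: "time_s": time; "q": joint angles; "joint_vel": joint speeds; "joint_torque": joint torques, N m; "position": TCP position; "tcp_rot": TCP orientation; "ft_force": force on the tool from outside, world axes, zero at the start; "torque": the same for the moment, N m; "finger_gap": opening from 0.0 (shut) to 1.0 (fully open).
Only numpy, scipy, OpenCV 4.12 (cv2) and the standard library are available. Lean on these libraries where they do the work, as an engineer would, in place of code of your own. Each camera call takes 0.05 s, during which the arm holds its last target.

## Working session

There is one attempt and no reset: what is moved stays moved. The work goes in short steps, each a Python script; the robot and the scene stay as the last script left them, time stands still between calls to the robot, and variables do not carry over. Pictures are saved under pics/ and viewed, and the job is handed in when it is done.

```bash
ls; mkdir -p pics; cat > h.py <<'E'
from plant import r
import numpy as np, cv2
def save(p,name,crop=None,scale=1):
    im=p["img"][:,:,::-1].copy()
    if crop: im=im[crop[1]:crop[3],crop[0]:crop[2]]
    if scale!=1: im=cv2.resize(im,None,fx=scale,fy=scale,interpolation=cv2.INTER_CUBIC)
    cv2.imwrite("pics/"+name,im)
def K(p):
    f=200/np.tan(np.radians(p["vfov"])/2)
    return f
def proj(p,X,R=None,t=None):
    R=p["R"] if R is None else R; t=p["t"] if t is None else t
    X=np.atleast_2d(X); c=X@np.array(R).T+np.array(t)
    s=c[:,:2]/c[:,2:]; r2=(s**2).sum(1,keepdims=True)
    s=s*(1+p["k1"]*r2)
    return s*K(p)+np.array([p["cx"],p["cy"]])
def ray(p,uv,R=None,t=None):
    R=np.array(p["R"] if R is None else R); t=np.array(p["t"] if t is None else t)
    d=(np.array(uv,float)-[p["cx"],p["cy"]])/K(p); s=d.copy()
    for _ in range(30): s=d/(1+p["k1"]*(s@s))
    return -R.T@t, R.T@np.array([s[0],s[1],1.])
def onz(p,uv,z,R=None,t=None):
    o,d=ray(p,uv,R,t); return o+d*(z-o[2])/d[2]
E
python3 - <<'E'
from h import *
o=r.observe(); print(o, r.pinch_z)
for n in("scene","side","wrist"):
    p=r.snapshot(n); save(p,n+"0.png"); print(n,{k:v for k,v in p.items() if k!="img"})
    for l in("tiger","stand"):
        print(l,[(np.round(d["bbox"],1),round(d["score"],2)) for d in r.look_for(l,p)][:3])
E
```

```text
pics
{'time_s': 0.0, 'q': array([ 9.21240743e-01,  2.59336593e-01,  1.53607331e+00, -1.26278960e-05,
        1.34803871e+00, -2.02808131e-01]), 'joint_vel': array([ 0.00146997,  0.00190738,  0.00180414, -0.00049741, -0.00047625,
       -0.00076986]), 'joint_torque': array([-5.15169559e-04, -4.37305784e+01, -2.83995366e+01,  7.17390329e-02,
        4.11791797e-02, -1.93655169e-04]), 'position': array([0.23726048, 0.4955727 , 0.21782511]), 'tcp_rot': array([-0.59810268,  0.59857218,  0.37620534, -0.37743088]), 'ft_force': array([-0.52536836,  1.01194883,  0.7306041 ]), 'torque': array([ 0.00393001, -0.02231421,  0.0030511 ]), 'finger_gap': 0.9982952194325617} 0.0188
scene {'vfov': 57.845822243606754, 'cx': 323.49661524497947, 'cy': 198.91776918006892, 'k1': 0.02801703545497073, 'R': array([[-0.19005241,  0.98169333,  0.01258091],
       [ 0.83505029,  0.16837528, -0.5237755 ],
       [-0.51630523, -0.0890391 , -0.85176344]]), 't': array([ 0.02980435, -0.45497   ,  1.33981546]), 'shot': 1}
tiger [(array([279. , 188.4, 293.4, 210.8]), 0.82), (array([268.7, 182.2, 309. , 219.4]), 0.66)]
s
[... 277 characters left out ...]
919522,  0.84242811, -0.5044998 ]]), 't': array([-0.54693918,  0.15756146,  1.03538595]), 'shot': 2}
tiger [(array([324.3, 195.7, 343. , 220.5]), 0.61)]
stand [(array([309. , 212.1, 345.3, 246.5]), 0.95)]
wrist {'vfov': 65.72160260192491, 'cx': 314.48157004428367, 'cy': 202.62519340551134, 'k1': 0.01985856684371535, 'hand_eye': array([[ 9.99999997e-01, -7.06951695e-05,  4.22205202e-05,
        -8.53218485e-04],
       [-5.81844360e-05, -2.43840198e-01,  9.69815423e-01,
        -1.66444604e-01],
       [-5.82662057e-05, -9.69815422e-01, -2.43840202e-01,
         6.56488912e-02],
       [ 0.00000000e+00,  0.00000000e+00,  0.00000000e+00,
         1.00000000e+00]]), 'shot': 3}
tiger []
stand []
```

View pics.

View pics/scene0.png

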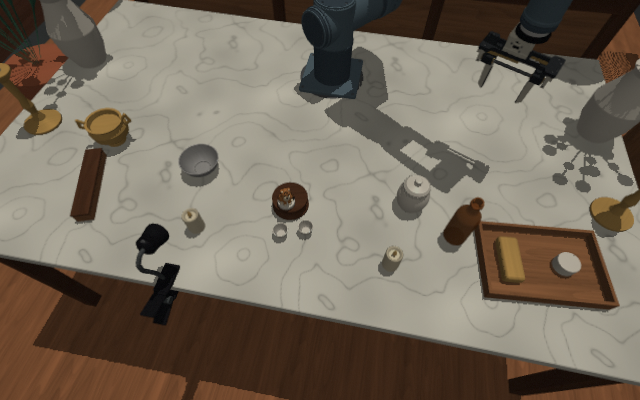

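View pics/side0.png

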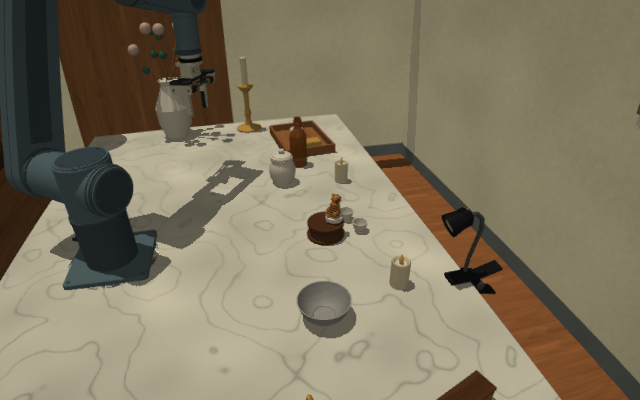

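View pics/wrist0.png

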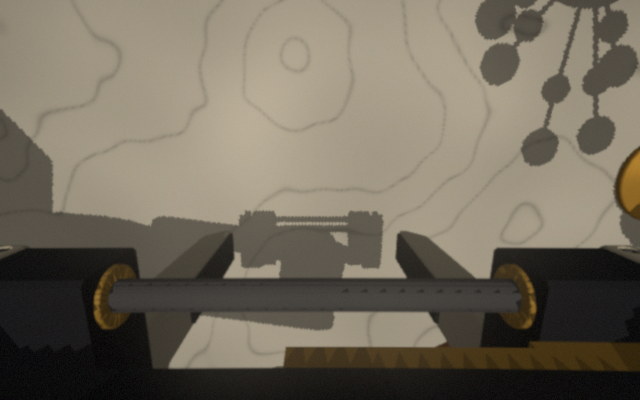

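```bash
python3 - <<'E'
from h import *
from scipy.optimize import least_squares
dims=dict(stand=(.052,.045),jar=(.045,.123),bowl=(.058,.05),bottle=(.031,.182),cup_a=(.0215,.031),candle_a=(.022,.089),tiger=(.024,.079))
P={n:r.snapshot(n) for n in("scene","side")}
save(P["scene"],"scz.png",(180,140,450,290),2.9); save(P["side"],"siz.png",(250,150,450,330),3)
for l in dims:
    for n in P:
        p=P[n]
        for d in r.look_for(l,p):
            b=d["bbox"]; c=[(b[0]+b[2])/2,(b[1]+b[3])/2]
            z=dims[l][1]/2+(0.045 if l=="tiger" else 0)
            print(l,n,round(d["score"],2),np.round(b,1),np.round(onz(p,c,z),3))
E
```

```text
stand scene 0.23 [395.4 174.4 430.8 214.4] [0.478 0.325 0.023]
jar scene 0.75 [395.2 176.5 429.2 212.3] [0.505 0.315 0.062]
jar side 0.94 [270.7 150.4 293.2 186.2] [0.493 0.297 0.062]
bowl scene 0.91 [177.6 145.7 219.1 176.7] [ 0.489 -0.32   0.025]
bowl scene 0.17 [277.7 186.9 295.9 214.6] [ 0.572 -0.026  0.025]
bowl side 0.59 [297.7 280.9 351.4 327.7] [ 0.497 -0.304  0.025]
bottle scene 0.62 [438.5 195.8 486.4 244.1] [0.577 0.44  0.091]
bottle side 0.68 [289.6 114.8 306.1 168.7] [0.573 0.44  0.091]
cup_a scene 0.65 [272.2 220.6 288.4 237.9] [ 0.658 -0.023  0.015]
cup_a scene 0.48 [300.5 219.5 311.6 234.1] [0.637 0.044 0.015]
cup_a scene 0.34 [272.3 181.9 308.8 219. ] [ 0.563 -0.018  0.015]
cup_a side 0.65 [353.6 216.1 368.8 233.3] [ 0.669 -0.019  0.015]
candle_a scene 0.96 [180.4 207.1 203.  234.2] [ 0.693 -0.254  0.044]
candle_a scene 0.71 [381.3 244.4 403.1 273. ] [0.697 0.281 0.044]
candle_a side 0.79 [334.5 161.9 348.8 184.6] [0.685 0.246 0.044]
candle_a side 0.65 [388.8 253.8 412.4 290.7] [ 0.683 -0.266  0.044]
candle_a side 0.51 [326.4 194.1 342.3 222.7] [0.606 0.037 0.044]
tiger scene 0.65 [279.2 186.6 295.2 209.5] [ 0.598 -0.014  0.085]
tiger side 0.61 [326.8 194.8 341.6 219.3] [ 0.591 -0.019  0.085]
```

```bash
ls pics
```

```text
scene0.png
scz.png
side0.png
siz.png
wrist0.png
```

```bash
cat >> h.py <<'E'
from scipy.spatial.transform import Rotation as Ro
def orient(push,tilt=0.):
    """z_t along push dir (horizontal), tool down; tilt>0: gripper body leans back away from push direction (tip leads)"""
    z=np.array([push[0],push[1],0.]);z/=np.linalg.norm(z); y=np.array([0,0,-1.])
    yy=np.cos(tilt)*y+np.sin(tilt)*z; zz=np.cos(tilt)*z-np.sin(tilt)*y
    M=np.stack([np.cross(yy,zz),yy,zz],1)
    q=Ro.from_matrix(M).as_quat(); return np.array([q[3],q[0],q[1],q[2]])
def Rq(q): return Ro.from_quat([q[1],q[2],q[3],q[0]]).as_matrix()
def wsnap():
    o=r.observe(); p=r.snapshot("wrist")
    T=np.eye(4);T[:3,:3]=Rq(o["tcp_rot"]);T[:3,3]=o["position"]
    C=T@np.array(p["hand_eye"]); p["R"]=C[:3,:3].T; p["t"]=-C[:3,:3].T@C[:3,3]
    return p
E
python3 - <<'E'
from h import *
print(Rq(r.observe()["tcp_rot"]).round(2))
for a in (180,150,-150,0,90,-90,120,-120):
    q=orient((np.cos(np.radians(a)),np.sin(np.radians(a))),0.2)
    for P in ((.63,-.015,.06),):
        s=r.solve_ik(P,q); print(a,None if s is None else np.round(s,2))
q=orient((-1,0)); r.goto([.53,-.015,.16],q)
o=r.observe(); print(o["time_s"],o["position"],o["q"].round(2))
p=wsnap(); save(p,"w1.png")
for l in("tiger","stand"):
    print(l,[(np.round(d["bbox"],1),round(d["score"],2)) for d in r.look_for(l,p)][:3])
E
```

```text
[[ 0.43 -0.   -0.9 ]
 [ 0.9  -0.    0.43]
 [-0.   -1.    0.  ]]
180 [-0.18  0.66  1.32 -0.04  1.36 -1.74]
150 [-0.23  0.65  1.34  0.06  1.34 -1.3 ]
-150 [-0.13  0.64  1.35 -0.13  1.31 -2.18]
0 [-0.23  0.44  1.72  0.06  0.79  1.3 ]
90 [-0.31  0.55  1.52  0.21  1.14 -0.41]
-90 [-0.08  0.55  1.53 -0.23  1.06 -3.11]
120 [-0.28  0.61  1.42  0.14  1.27 -0.86]
-120 [-0.09  0.6   1.42 -0.19  1.2  -2.63]
3.375 [ 0.53003822 -0.01426271  0.16011859] [-0.24  0.27  1.67  0.    1.2  -1.81]
tiger [(array([282.2, 240.9, 329.7, 319.8]), 0.57), (array([257.9, 176.9, 363.8, 275.3]), 0.45)]
stand [(array([257.3, 179.4, 360. , 277.3]), 0.69)]
```

View pics/w1.png

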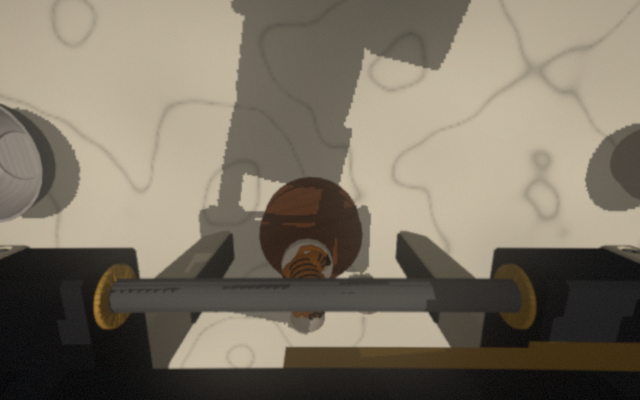

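View pics/siz.png

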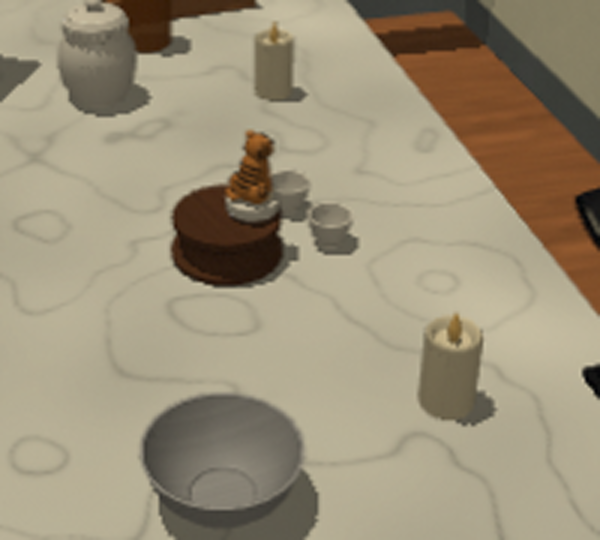

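```bash
python3 - <<'E'
from h import *
r.goto([.635,-.012,.17],orient((-1,0)))
o=r.observe(); print(o["time_s"],o["position"],o["q"].round(2))
p=wsnap(); save(p,"w2.png")
for l in("tiger","stand","cup_a"):
    print(l,[(np.round(d["bbox"],1),round(d["score"],2)) for d in r.look_for(l,p)][:3])
for l in("tiger","stand"):
    s=r.silhouettes(l,p)
    for d in s[:2]:
      print(l,round(d["score"],2),d["region"].sum(),d["bbox"])
    if s: np.save("m_%s.npy"%l,s[0]["region"])
np.savez("w2.npz",**{k:v for k,v in p.items()})
E
```

```text
4.025 [ 0.63495643 -0.01144886  0.1692098 ] [-0.19  0.44  1.39 -0.    1.31 -1.77]
tiger [(array([273.9, 125.5, 330.5, 185.3]), 0.79)]
stand [(array([252.2,  67.1, 362. , 176.8]), 0.65), (array([ 2.7,  0.3, 37. , 98.8]), 0.29)]
cup_a [(array([283.7, 200.9, 326. , 240.8]), 0.87), (array([347.6, 179.5, 388.8, 221.6]), 0.79)]
tiger 0.79 2499 [276.3, 123.0, 328.3, 185.4]
stand 0.75 7477 [252.6, 64.7, 362.6, 175.8]
```

View pics/w2.png

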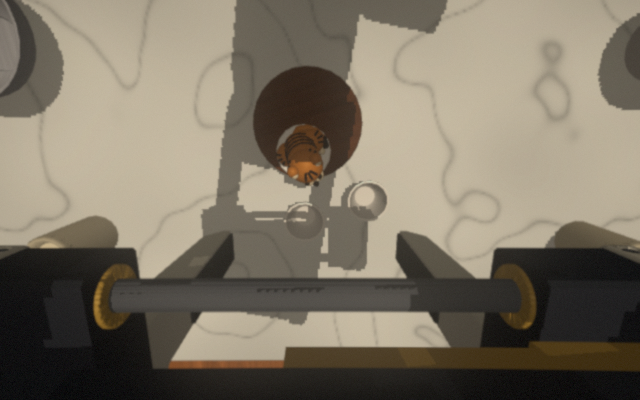

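```bash
cat >> h.py <<'E'
A=np.linspace(0,2*np.pi,120)
def circ(c,rad,z): return np.c_[c[0]+rad*np.cos(A),c[1]+rad*np.sin(A),0*A+z]
def overlay(p,name,items,box,s):
    im=p["img"][box[1]:box[3],box[0]:box[2],::-1].copy()
    im=cv2.convertScaleAbs(im,alpha=1.8)
    im=cv2.resize(im,None,fx=s,fy=s,interpolation=cv2.INTER_CUBIC)
    for X,col in items:
        u=((proj(p,X)-[box[0],box[1]]+.5)*s).round().astype(np.int32)
        cv2.polylines(im,[u],True,col,1)
    cv2.imwrite("pics/"+name,im)
E
python3 - <<'E'
from h import *
z=np.load("w2.npz"); p={k:z[k] for k in z.files}
# stand: centre of bbox at foot? use top circle fit: dark region's outline
b=[252.6,64.7,362.6,175.8]
print(onz(p,[307.5,120.5],.03), onz(p,[303.5,152],.061), onz(p,[304.8,220.9],.016),onz(p,[368,200.5],.016))
st=onz(p,[307.5,120.5],.03)[:2]; ti=onz(p,[303.5,150],.061)[:2]
overlay(p,"o2.png",[(circ(st,.05,.045),(0,255,0)),(circ(st,.052,0),(0,160,255)),(circ(ti,.024,.061),(255,255,0))],(240,55,400,205),5)
E
```

```text
[ 0.56473676 -0.01956819  0.03      ] [ 0.59186451 -0.02253807  0.061     ] [ 0.66928881 -0.02327484  0.016     ] [0.64655497 0.04400405 0.016     ]
```

View pics/o2.png

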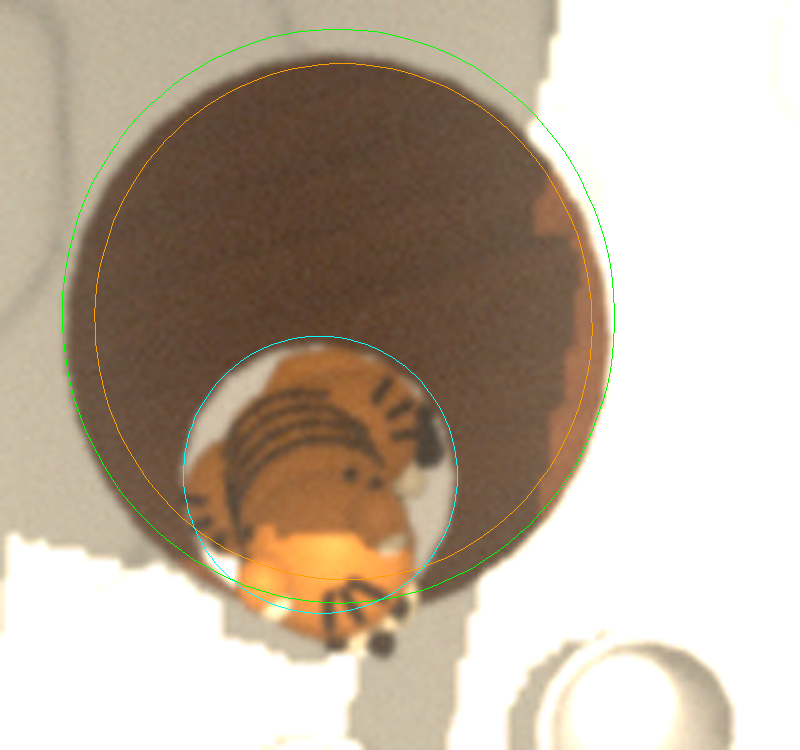

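```bash
cat >> h.py <<'E'
from scipy.optimize import least_squares
def edge_fit(p,c0,rad,z,chan,sign,angs,span=.008,fitr=True,z2=None):
    """radial edges; chan: image 2D float; sign +1: brighter outside. returns c, rad, residual, used pts"""
    c=np.array(c0,float); R0=rad
    for it in range(4):
        pts=[]
        for a in angs:
            d=np.array([np.cos(a),np.sin(a)]); rr=np.linspace(R0-span,R0+span,81)
            X=np.c_[c+rr[:,None]*d, np.full(81,z)]
            u=proj(p,X).astype(np.float32)
            v=cv2.remap(chan,u[:,0].reshape(-1,1),u[:,1].reshape(-1,1),cv2.INTER_LINEAR).ravel()
            v=cv2.GaussianBlur(v.reshape(1,-1),(0,0),3).ravel()
            g=sign*np.gradient(v); k=g[4:-4].argmax()+4
            if g[k]>0.15: pts.append(X[k,:2])
        pts=np.array(pts)
        f=lambda q:(np.hypot(*(pts-q[:2]).T)-(q[2] if fitr else rad))
        s=least_squares(f,[*c,rad][:3 if fitr else 2],loss="soft_l1",f_scale=.0008)
        c=s.x[:2]; R0=s.x[2] if fitr else rad
        span=max(span*.7,.004)
    return c,R0,np.abs(f(s.x)),pts
def measure(p,st0,ti0,name=None,box=None,s=5,verbose=True):
    im=p["img"].astype(np.float32)
    lum=np.ascontiguousarray(im[:,:,2]) # blue: wood dark, base bright, tiger orange dark-ish
    st=edge_fit(p,st0,.05,.045,lum,+1,np.linspace(0,2*np.pi,120,endpoint=False))
    ti=edge_fit(p,ti0,.024,.061,lum,-1,np.linspace(0,2*np.pi,120,endpoint=False),span=.006,fitr=False)
    if verbose:
        print("stand",st[0].round(4),round(st[1],4),np.median(st[2]).round(5),len(st[3]),"tiger",ti[0].round(4),np.median(ti[2]).round(5),len(ti[3]),"diff",(ti[0]-st[0]).round(4))
    if name:
        if box is None:
            u=proj(p,[[*st[0],.045]])[0]; box=[int(u[0]-75),int(u[1]-55),int(u[0]+75),int(u[1]+60)]
            box=[max(box[0],0),max(box[1],0),min(box[2],640),min(box[3],400)]
        it=[(circ(st[0],st[1],.045),(0,255,0)),(circ(ti[0],.024,.061),(255,255,0))]
        it+=[(circ(q,.0004,.045),(0,0,255)) for q in st[3]]+[(circ(q,.0004,.061),(255,0,255)) for q in ti[3]]
        overlay(p,name,it,box,s)
    return st[0],ti[0]
E
python3 - <<'E'
from h import *
z=np.load("w2.npz"); p={k:z[k] for k in z.files}
measure(p,[.568,-.0196],[.591,-.0225],"o3.png",(240,55,400,205))
E
```

```text
stand [ 0.5687 -0.0196] 0.0496 0.00019 120 tiger [ 0.5914 -0.0228] 0.00029 112 diff [ 0.0227 -0.0031]
```

View pics/o3.png

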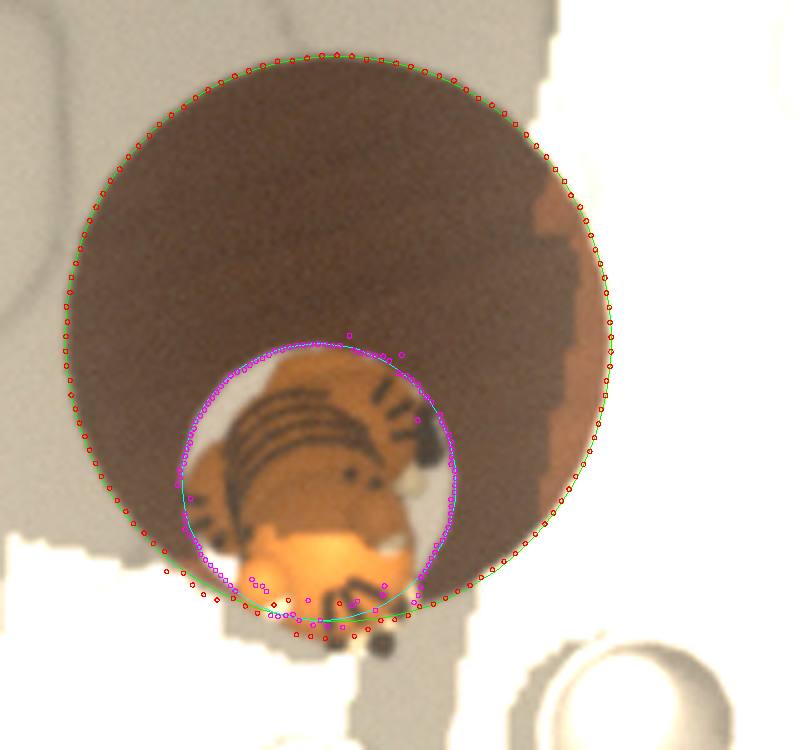

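```bash
cat >> h.py <<'E'
from math import radians
TILT=radians(10)
E
python3 - <<'E'
from h import *
st=np.array([.5687,-.0196]); ti=np.array([.5914,-.0228])
d=(st-ti)/np.linalg.norm(st-ti); q=orient(d,TILT)
r.gripper_to(0.0,5)
P=ti-d*.043
r.goto([*P,.15],q); 
print(r.move_linear([*P,.054],rate=.08))
o=r.observe(); print(o["time_s"],o["position"],o["ft_force"],P,o["finger_gap"])
p=wsnap(); save(p,"w3.png"); measure(p,st,ti,"o4.png")
E
```

```text
False
7.4333 [ 0.63447767 -0.02891926  0.05468201] [ 0.49381458 -0.4880833  -0.85309551] [ 0.63397901 -0.02880233] 0.005319593992222286
stand [ 0.5686 -0.0196] 0.0494 0.0001 120 tiger [ 0.5918 -0.0228] 0.00053 117 diff [ 0.0232 -0.0032]
```

View pics/w3.png

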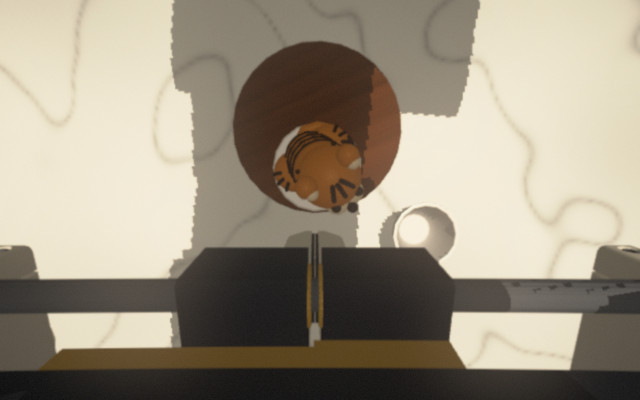

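View pics/o4.png

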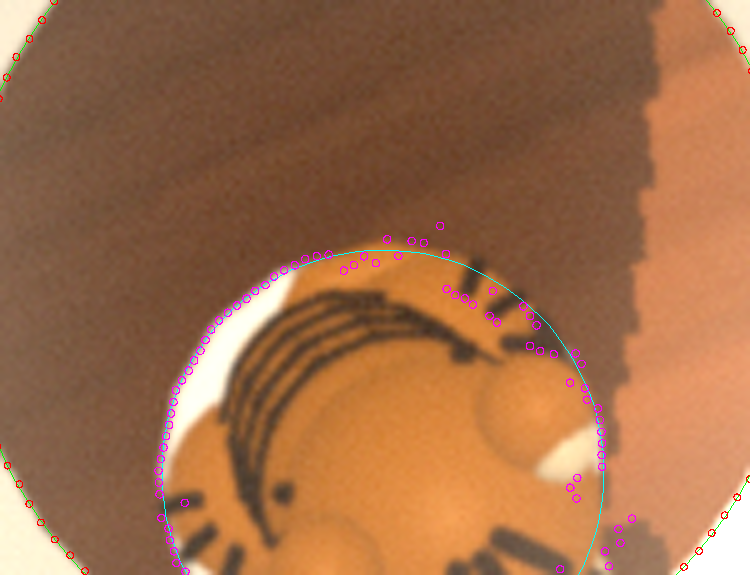

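```bash
python3 - <<'E'
from h import *
st=np.array([.5687,-.0196]); ti=np.array([.5914,-.0228])
d=(st-ti)/np.linalg.norm(st-ti)
for k in (.033,.029,.025):
    P=ti-d*k
    hit=r.move_linear([*P,.054],rate=.02,threshold=3)
    o=r.observe(); print(k,hit,o["time_s"],o["position"].round(4),(o["ft_force"]).round(2))
    p=wsnap(); st_,ti_=measure(p,st,ti)
    print("dist",(ti_-o["position"][:2])@d)
save(p,"w4.png"); measure(p,st,ti_,"o5.png")
E
```

```text
0.033 False 8.1333 [ 0.6241 -0.0274  0.0541] [-0.84  0.22  0.43]
stand [ 0.5687 -0.0196] 0.0494 0.00015 120 tiger [ 0.5919 -0.023 ] 0.00049 119 diff [ 0.0232 -0.0034]
dist 0.03255947855417338
0.029 False 8.5333 [ 0.62   -0.0268  0.054 ] [-0.28  0.07 -0.28]
stand [ 0.5686 -0.0196] 0.0494 0.0001 120 tiger [ 0.5887 -0.0223] 0.00032 115 diff [ 0.0201 -0.0027]
dist 0.03158959968859993
0.025 False 8.9333 [ 0.6159 -0.0262  0.054 ] [0.37 0.01 0.04]
stand [ 0.5684 -0.0195] 0.0493 0.0001 118 tiger [ 0.5939 -0.0208] 0.00157 116 diff [ 0.0254 -0.0013]
dist 0.02257261103963835
stand [ 0.5684 -0.0195] 0.0493 0.0001 118 tiger [ 0.595  -0.0214] 0.00157 115 diff [ 0.0266 -0.0018]
```

View pics/w4.png

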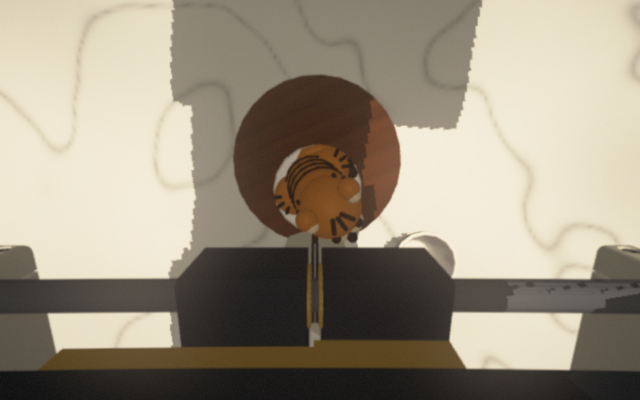

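```bash
python3 - <<'E'
from h import *
st=np.array([.5687,-.0196]); ti=np.array([.5914,-.0228])
d=(st-ti)/np.linalg.norm(st-ti)
o=r.observe();p=wsnap(); measure(p,st,o["position"][:2]+d*.0315)
pos=.025
for k in (.020,.015):
    P=ti-d*k
    hit=r.move_linear([*P,.054],rate=.02,threshold=3)
    o=r.observe(); print(k,hit,o["time_s"],o["position"].round(4),(o["ft_force"]).round(2))
    p=wsnap(); st_,ti_=measure(p,st,o["position"][:2]+d*.0315)
    print("dist",(ti_-o["position"][:2])@d)
measure(p,st,ti_,"o6.png",(200,60,440,270),3)
E
```

```text
stand [ 0.5684 -0.0195] 0.0493 0.0001 118 tiger [ 0.5845 -0.0215] 0.00034 116 diff [ 0.0161 -0.002 ]
0.02 False 9.4333 [ 0.6109 -0.0255  0.054 ] [ 1.45 -0.63  0.05]
stand [ 0.5684 -0.0196] 0.0493 0.0001 116 tiger [ 0.5795 -0.0207] 0.00033 115 diff [ 0.0111 -0.0011]
dist 0.031717970288269795
0.015 False 9.8833 [ 0.606  -0.0248  0.054 ] [ 0.5  -0.46 -0.68]
stand [ 0.5684 -0.0195] 0.0493 0.0001 118 tiger [ 0.5746 -0.0199] 0.00032 117 diff [ 0.0062 -0.0004]
dist 0.03177298518595922
stand [ 0.5684 -0.0195] 0.0493 0.0001 118 tiger [ 0.5746 -0.0199] 0.00032 116 diff [ 0.0062 -0.0004]
```

View pics/o6.png

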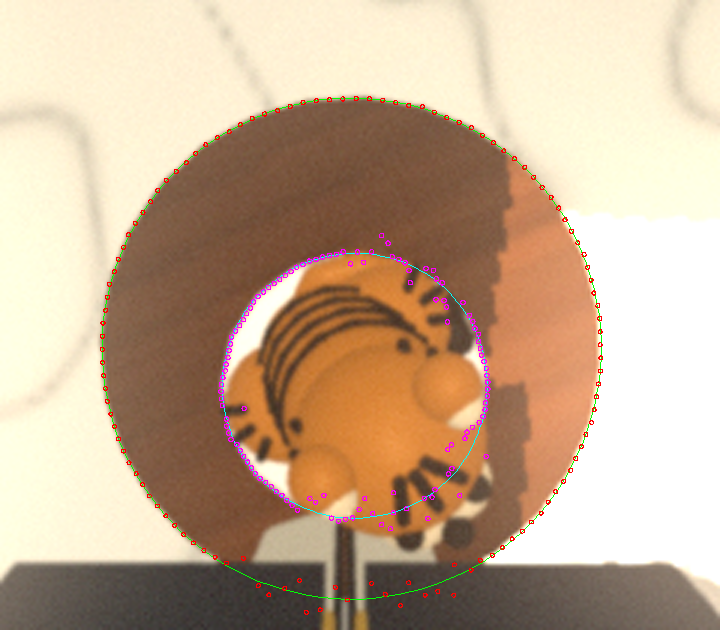

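```bash
python3 - <<'E'
from h import *
st=np.array([.5686,-.0196]); ti=np.array([.5914,-.0228])
d=(np.array([.5687,-.0196])-ti); d/=np.linalg.norm(d)
for k in (.012,.0093):
    P=ti-d*k
    hit=r.move_linear([*P,.054],rate=.015,threshold=3)
    o=r.observe(); print(k,hit,o["time_s"],o["position"].round(4),(o["ft_force"]).round(2))
    p=wsnap(); st_,ti_=measure(p,st,o["position"][:2]+d*.0315)
P=ti-d*.043
r.move_linear([*P,.054],rate=.04); r.move_linear([*P,.16],rate=.1)
r.goto([.635,-.02,.17],orient((-1,0)))
print(r.observe()["time_s"])
p=wsnap(); measure(p,st,ti_,"o7.png",(230,45,390,205),5)
save(p,"w5.png"); np.savez("w5.npz",**p)
s=r.snapshot("side"); save(s,"siz2.png",(250,150,450,330),3)
E
```

```text
0.012 False 10.2833 [ 0.6031 -0.0245  0.054 ] [ 0.77  0.23 -0.12]
stand [ 0.5682 -0.0196] 0.0492 0.00013 120 tiger [ 0.5718 -0.0195] 0.00037 118 diff [0.0037 0.0001]
0.0093 False 10.6667 [ 0.6004 -0.0241  0.054 ] [-0.04  0.31 -0.43]
stand [ 0.5685 -0.0196] 0.0494 0.00011 120 tiger [ 0.5692 -0.0192] 0.00035 118 diff [0.0008 0.0004]
13.2333
stand [ 0.5687 -0.0197] 0.0496 0.0002 120 tiger [ 0.5696 -0.0189] 0.00043 119 diff [0.0009 0.0008]
```

View pics/o7.png

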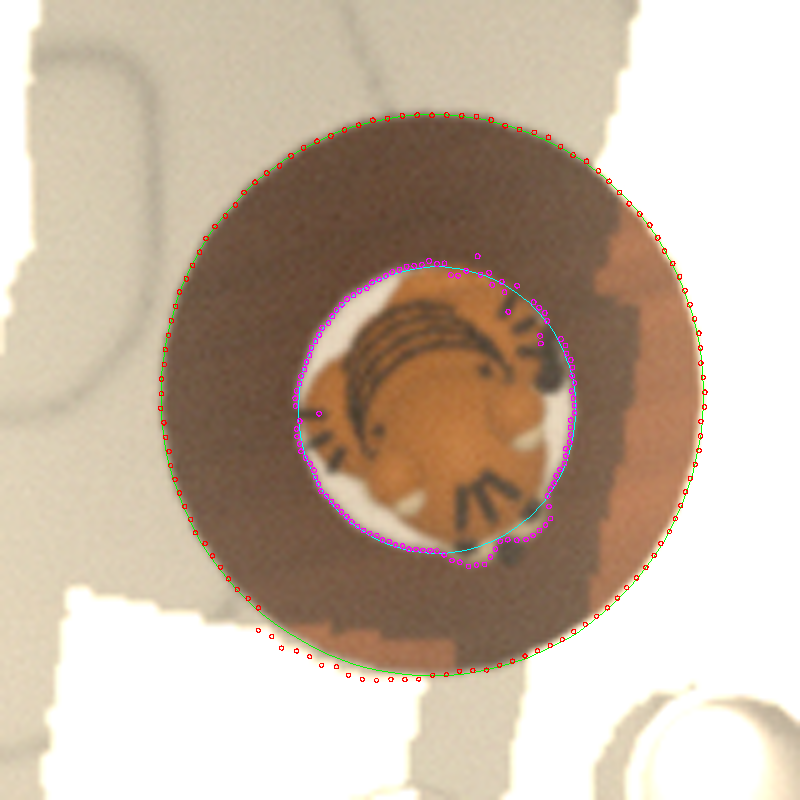

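View pics/siz2.png

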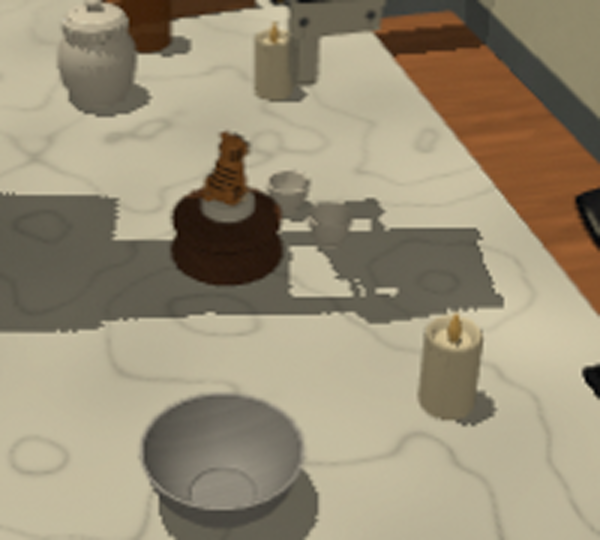

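```bash
python3 - <<'E'
from h import *
r.move_linear([.635,-.02,.26],rate=.12); r.goto([.45,-.02,.32],orient((-1,0))); r.wait(.3)
o=r.observe(); print(o["time_s"],o["position"])
for n in("scene","side"):
    p=r.snapshot(n); save(p,n+"9.png")
    for l in("tiger","stand","jar","bowl","cup_a","candle_a"):
        print(n,l,[(np.round(d["bbox"],0).tolist(),round(d["score"],2)) for d in r.look_for(l,p)][:2])
r.sign_off()
E
```

```text
15.3333 [ 0.45064223 -0.02007566  0.31919221]
scene tiger [([283.0, 178.0, 296.0, 206.0], 0.8)]
scene stand [([271.0, 182.0, 309.0, 221.0], 0.79), ([440.0, 198.0, 486.0, 248.0], 0.47)]
scene jar [([392.0, 179.0, 431.0, 216.0], 0.92)]
scene bowl [([177.0, 146.0, 220.0, 176.0], 0.97)]
scene cup_a [([272.0, 218.0, 287.0, 240.0], 0.47)]
scene candle_a [([180.0, 207.0, 205.0, 232.0], 0.74), ([380.0, 246.0, 403.0, 270.0], 0.65)]
side tiger [([314.0, 196.0, 333.0, 222.0], 0.6), ([296.0, 281.0, 352.0, 327.0], 0.26)]
side stand [([309.0, 216.0, 345.0, 245.0], 0.6)]
side jar [([270.0, 152.0, 296.0, 185.0], 0.7)]
side bowl [([298.0, 284.0, 350.0, 329.0], 0.69)]
side cup_a [([355.0, 220.0, 367.0, 235.0], 0.55), ([340.0, 208.0, 352.0, 219.0], 0.44)]
side candle_a [([336.0, 161.0, 348.0, 184.0], 0.76), ([390.0, 255.0, 412.0, 289.0], 0.71)]
the job is handed in; nothing more can be done
```

View pics/side9.png

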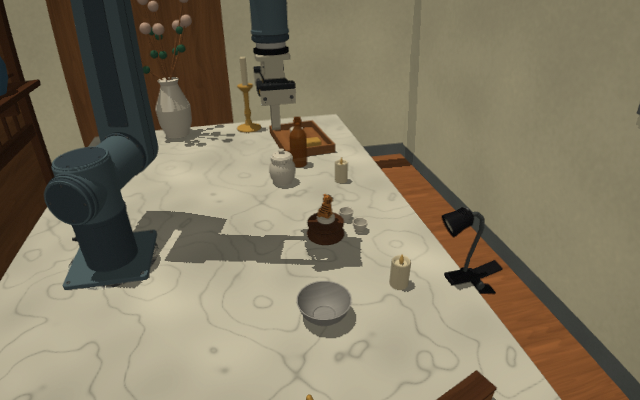

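The tiger now stands upright in the middle of its stand, about 1 mm from centre, and I have handed the job in. It took about 15.4 s of the 54 s allowed.

**What I did:** I closed the gripper and tilted it 10° so the fingertips led. From the far (+x) side I pushed the tiger low on its white base, at about 10 mm above the stand top. It took six short slow pushes at 15–20 mm/s. The 3 N stop never triggered. Then I backed the hand off and raised it clear.

**Last checks:**
- **Centring:** the closest overhead wrist picture, taken before the final retreat, put the tiger (+0.9, +0.8) mm from the stand's centre. It started (+22.7, −3.1) mm off. I did not re-measure it after moving the hand further away.
- **Stand:** its fitted centre stayed within about 0.5 mm throughout.
- **Other things:** the jar, bowl, cups and candles showed no movement beyond the networks' jitter of a few pixels. In the last scene picture only one of the two cups was reported, but both show in the side picture. The bottle I checked only by eye, in the side picture.
- **One reading that failed:** mid-push, one fit of the tiger's position came out about 9 mm wrong because the search started from its old position. Started from the fingertip's position, it fitted correctly and agreed with the other readings.

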